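Set the notebook beside the memo board on the copy stand and re-clip both over the seam

ROBOT

A 6-joint arm with a two-finger parallel gripper is mounted at the origin on a cart in front of the work surface, level with it; the furniture and walls round the work are solid. World frame = base frame: x ahead of the robot, y to its left, z up, the work surface at z = 0. Lengths are in m, angles in rad, forces in N, time in s.
With the tool pointing down it reaches from about 0.275 to 0.85 m from the base axis. Payload 5.2 kg.
Tool frame: the origin (TCP) lies midway between the tips of the shut fingers; the grasp point (between the pads) lies 19 mm behind it (grasp_offset is the z of the grasp point in the tool frame, in m); z points along the fingers, y is the line along which they close (so a half turn about z gives the same grasp; the last joint's range is limited). The gripper opens to 85 mm and grips with 20 to 120 N. Pads are 22 mm wide; open, the fingers measure 114 mm over their backs; the gripper's body (76 mm by 85 mm) begins 54 mm behind the grasp point. The pads swing forward as they close: fully open they stand 13 mm farther back than shut.
Start: joints at [1.099, 0.259, 1.535, -0, 1.348, -0.203], TCP at [0.146, 0.53, 0.231] pointing down, gripper open.
Joint ranges: [-3.14, 3.14], [-0.91, 2.08], [0.19, 2.58], [-1.22, 4.36], [0.22, 2.71], [-3.12, 3.12]. Speed limits (rad/s): [2.57, 2.57, 3.14, 3.14, 3.14, 3.14].

INTERFACE

Orientations are given as [roll, pitch, yaw] about the fixed x, y, z axes, in that order (R = Rz(yaw) Ry(pitch) Rx(roll)).
In Python, from station import * gives the robot as it stands.
- The arm moves only by the tool play_rows, never from a script. Its arguments are lists of equal length, an entry for each row: "twist": the turn, a rotation vector about the world's x, y, z scaled (see below), a list of three; "offset": the shift along the world's x, y, z scaled (see below), a list of three; "claw": the closure, from -1 (fully open) to 1 (shut). A call has exactly 10 rows; each row shifts and turns the commanded pose from where the row before left it; what a row does not reach is not made up. The controller multiplies each number of a shift by 30 mm and each number of a turn by pi rad. A row lasts 1/8 s, in which the tool goes at most 62.5 mm and 10.7 degrees, less where a joint would pass 70% of its speed; a pose out of reach is approached as far as the arm can. A call with a number of a shift or a turn outside -1 to 1 is refused whole. A call with a gripper value outside its range is refused whole. The fingers move at their own pace and stop on an object; "newtons" is the grip in N (left out, the last holds). Time passes only in rows, so rows that do not move let the fingers close, or fill a call up. It gives the time, the measured TCP pose, the force, the opening and the grip force at its end, in the units of the state.
- observe(): the state, without advancing time (a new reading comes with each control period).
- capture(name): name is "scene" or "top"; returns the picture (384x512x3 uint8, blue, green, red); there is no depth.
- camera_params(name): a dict with "vfov" (degrees; the focal length in pixels is half the picture's height over the tangent of half this angle, whatever the lens; pixels are square), "cx", "cy" (the principal point, pixels), "rvec" (rotation vector, rad) and "tvec" (3), from world to camera coordinates, as OpenCV has them. Camera axes: x right, y down, z forward; pixel columns grow to the right and rows downward; lengths in m; the calibration is good to about 2 mm. A picture is of the moment at which its call begins. camera_params takes no time and is no camera call.
- close_job(): hands the job in; it is judged then, once.
The state is a dict: "clock": time; "joints": joint angles; "qvel": joint speeds; "effort": joint torques, N m; "eef_pos": TCP position; "tool_rot": TCP orientation; "ft_force": force on the tool from outside, world axes, zero at the start; "moment": the same for the moment, N m; "gripper_width": finger opening in m; "grasp_force": force on a finger pad.
Only numpy, scipy, OpenCV 4.12 (cv2) and the standard library are available. Lean on these libraries where they do the work, as an engineer would, in place of code of your own. Each camera call takes 0.05 s, during which the arm holds its last target. There are 200 camera calls.

TASK

Get the copy stand ready for typing: take the spiral notebook out of the desk sorter, stand it spiral-side up on the stand's ledge, leaning back against the panel, to the left of the memo board, and slide it sideways until it butts flush against the board with no gap. Then squeeze the spring clip open, lift it clear of the stand, and put it back over the top edge centred on the seam, so that it bites the panel, the board and the notebook together when you let go. Leave the booklet in the sorter and do not disturb the other things on the desk.

Things in the scene. Friction and masses are not known exactly. Their poses are not given: they have to be found in the camera images.
- stand: Fixed dark wooden copy stand. Origin on the work surface; x away from its user, y to the user's left, z up. Its back panel, 5 mm thick, leans back 0.20 rad (top to +x). Up its slope it is 148 mm tall on the right (y below -8 mm) and 84 mm on the left. Its ledge, square to the panel, 29 mm deep with an 8 mm front lip, runs from y = -166 mm (17 mm end stop) to +175 mm (open).
- ledge_seat (a point): Point on the stand where the front face of the back panel meets the top of the ledge, at the stand's y = 0. Its axes are those of the stand (z is plumb, not along the panel).
- board: Loose dry-wipe memo board, white with an aluminium frame, 100 mm wide, 146 mm tall, 9.4 mm thick, standing on the right part of the ledge, leaning on the panel. Origin at its centre; x is its thickness and points into the panel, away from the user; y is its width, to the user's left; z up the slope.
- clip: Steel spring clip, 64 mm wide, 70 g, biting board and panel together at the top edge. Origin on the hinge axis, 14 mm above the panel's top edge. Frame of the rear half: while the clip bites 14.6 mm, z points up the slope (jaws to levers), y along the jaws, x away from the user; squeezed fully open, the rear half turns -0.22 rad about y from the middle plane. Jaws reach 33 mm below the hinge.
- clip_lip (a point): Biting line of the rear jaw lip, middle of its width, 33 mm below the hinge.
- clip_grip (a point): Point midway between the clip's two flat levers, 40 mm above the hinge along the clip's z. The levers are 40 mm wide along y, end 48 mm above the hinge, and are squeezed together along x: there they stand 43 mm apart outside while the clip bites 14.6 mm and 22.4 mm apart, parallel, when it is fully open. Fixed to the rear half, so it shifts 9 mm as the clip opens.
- jaw (a joint): Angle between the clip's halves: 0 biting 14.6 mm (panel and board or notebook), +0.44 squeezed fully open against a stop (lips 28 mm apart), -0.43 shut empty. About 10 N on each lever end opens it fully.
- sorter: Fixed wooden desk sorter, 200 mm long, 94 mm wide, with three open-ended slots 24 mm wide between 5 mm partitions. Origin on the work surface; the slots run along its x. Slot floor 10 mm high, partition tops 78 mm high.
- notebook: Spiral-bound notebook, brown cover, 0.2 kg, on its long edge, spiral up, in an outer slot of the sorter. Origin on its back cover; x is its length, y up to the spiral, z out of the front cover. The firm block spans x = -104 to +104 mm, y = -74.8 (lower edge) to +71.2 mm (upper edge; the spiral stands 5 mm above it), z = 0.3 to 9.7 mm.
- notebook_mid (a point): Centre of the notebook's firm block; axes as the notebook's.
- booklet: Slim grey booklet, 150 mm long, 78 mm tall, 10 mm thick, standing in the other outer slot of the sorter; stays there. Origin at its lower edge.
- stapler: Black stapler, 145 mm long and 47 mm high, lying in front of the stand; leave alone. Origin under its middle.
- calculator: Desk calculator, 145 x 100 x 26 mm, left of the sorter; leave alone. Origin under its middle.
- mug: Mug, 82 mm across, 94 mm tall, at the left; leave alone. Origin under its middle.
- glue: Standing glue stick, 28 mm across, 91 mm tall, behind the stand; leave alone. Origin under its middle.

How it is judged:
On the way, in this order (a step that is already met when the one before it is completed fails the run):
1. the notebook stands on the ledge, against the panel and flush against the memo board, which the clip still holds, and has been let go (y of notebook_mid in the frame of board between 0.15 and 0.158 m and z of notebook_mid in the frame of board between -0.004 and 0.004 m and x of notebook_mid in the frame of board between -0.006 and 0.004 m and angle between the x axis of notebook and the y axis of board, either way round below 0.04 rad and angle between the y axis of notebook and the z axis of board, either way round below 0.08 rad and angle between notebook's own y axis and vertical below 0.5 rad and z of board in the frame of ledge_seat between 0.066 and 0.077 m and x of board in the frame of ledge_seat between 0.004 and 0.016 m and angle between the y axis of board and the y axis of ledge_seat, either way round below 0.05 rad and y of clip in the frame of board below 0.03 m and contact force between the fingers and notebook below 0.1 N), for 0.2 s.
2. the clip has been squeezed open and lifted clear of the stand (value of joint jaw above 0.2 rad and z of clip_lip in the frame of board above 0.08 m), for 0.1 s.
At the end, for the whole second after the job is handed in: Notebook (spiral up) and board on the ledge, leaning on the panel (feet within 12 mm of it), gap at most 4 mm; clip square and centred on the seam within 15 mm, lips 6 mm or more below the top edge, biting notebook, board and panel (about 1 N or more each); all at rest, booklet in the sorter (y of notebook_mid in the frame of board between 0.15 and 0.158 m and z of notebook_mid in the frame of board between -0.004 and 0.004 m and x of notebook_mid in the frame of board between -0.006 and 0.004 m and angle between the x axis of notebook and the y axis of board, either way round below 0.04 rad and angle between the y axis of notebook and the z axis of board, either way round below 0.08 rad and angle between notebook's own y axis and vertical below 0.5 rad and z of board in the frame of ledge_seat between 0.066 and 0.077 m and x of board in the frame of ledge_seat between 0.004 and 0.016 m and angle between the y axis of board and the y axis of ledge_seat, either way round below 0.05 rad and value of joint jaw between -0.12 and 0.15 rad and y of clip in the frame of board between 0.035 and 0.065 m and z of clip_lip in the frame of board below 0.067 m and angle between the z axis of clip and the z axis of board, either way round below 0.3 rad and angle between the y axis of clip and the y axis of board, either way round below 0.2 rad and contact force between clip and notebook above 0.8 N and contact force between clip and board above 0.8 N and contact force between clip and stand above 2 N and linear speed of each of clip, notebook, board below 0.02 m/s and distance of booklet from where it was at the start of the episode below 0.02 m); the robot touches nothing.
It fails at once if the stapler, calculator, mug or glue stick is pushed more than 20 mm (distance of any of stapler, calculator, mug, glue from where it was at the start of the episode above 0.02 m).
It fails at once if the booklet is pulled out of the sorter (distance of booklet from where it was at the start of the episode above 0.05 m).
It fails at once if the memo board is knocked off its place on the ledge (distance of board from where it was at the start of the episode above 0.05 m).
It also fails if it takes over 43 s, if anything falls off the work surface, if the arm or the gripper's body presses on something with over 40 N, if the wrist force passes 120 N, or if a joint passes its speed limit or range.

## Working session

There is one attempt and no reset: what is moved stays moved. The work goes in short steps, Python scripts to look and compute and a tool call to move; the robot and the scene stay as the last step left them, time stands still between calls to the robot, and variables do not carry over. Pictures are saved under pics/ and viewed, at most 10 in all, crops included, and the job is handed in when it is done.

Besides the shell and the picture viewer there is one more tool, called after "Call:" as name(argument=value, ...) on one line, values as JSON. play_rows: Moves the arm, as the interface text tells. Shifts and turns lie within -1 to 1; 1 stands for 30 mm of shift or pi rad of turn. Its arguments: {"type":"object","properties":{"twist":{"type":"array","items":{"type":"array","items":{"type":"number"}}},"offset":{"type":"array","items":{"type":"array","items":{"type":"number"}}},"claw":{"type":"array","items":{"type":"number"}},"newtons":{"type":"number"}},"required":["twist","offset","claw"]}

```bash
mkdir -p pics; ls; python3 - <<'E'
from station import *
import cv2
for n in("scene","top"):
    im=capture(n); cv2.imwrite(f"pics/{n}0.png",im); cv2.imwrite(f"pics/{n}0b.png",cv2.resize(im,(800,600),interpolation=cv2.INTER_CUBIC)); print(n,camera_params(n))
print(observe())
E
```

```text
pics
scene {'vfov': 47.1365371900848, 'cx': 247.89537422279693, 'cy': 189.80545327054477, 'rvec': array([ 2.15777386, -0.79052434,  0.37607779]), 'tvec': array([-0.23289903,  0.47781702,  0.89114009])}
top {'vfov': 50.3914984793917, 'cx': 245.69927595676097, 'cy': 189.69066023362794, 'rvec': array([ 2.14568955, -2.18408682,  0.14068572]), 'tvec': array([0.28037934, 0.56961778, 1.40575889])}
{'clock': 0.1, 'joints': array([ 1.09918843e+00,  2.59257947e-01,  1.53597956e+00,  4.19768851e-05,
        1.34803826e+00, -2.02825770e-01]), 'qvel': array([-4.79341959e-04,  9.23636645e-05, -1.22729280e-03,  1.66410399e-06,
       -4.29578013e-04, -1.26901655e-03]), 'effort': array([ 2.14621992e-03, -4.46977544e+01, -2.91248882e+01, -5.33560087e-04,
        6.43010542e-03, -2.96050791e-05]), 'eef_pos': array([0.14580768, 0.52981611, 0.23056202]), 'tool_rot': array([-3.13995228e+00, -3.79128628e-04,  2.87280091e+00]), 'ft_force': array([-0.4670661 ,  0.11032824, -0.183902  ]), 'moment': array([0.02045582, 0.00897214, 0.00930276]), 'grasp_force': 0.0, 'gripper_width': 0.08550797865506414}
```

View pics/scene0b.png

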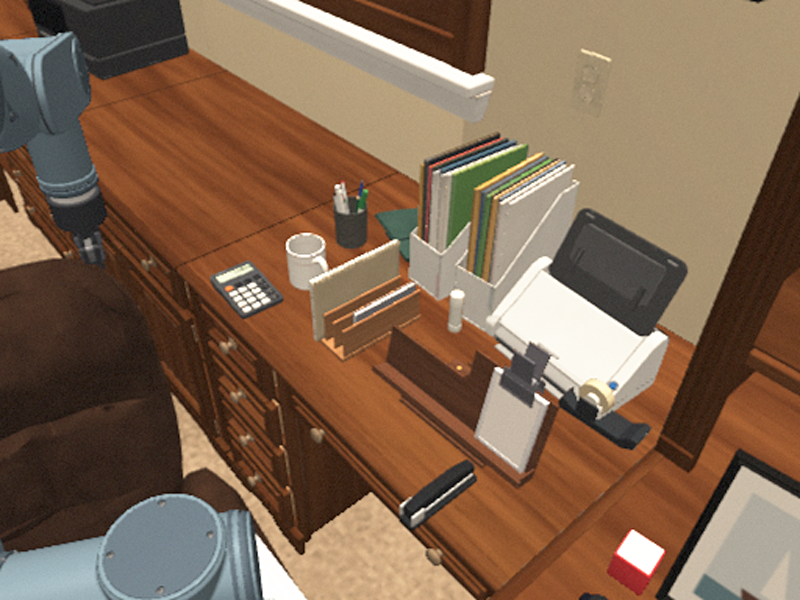

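View pics/top0b.png

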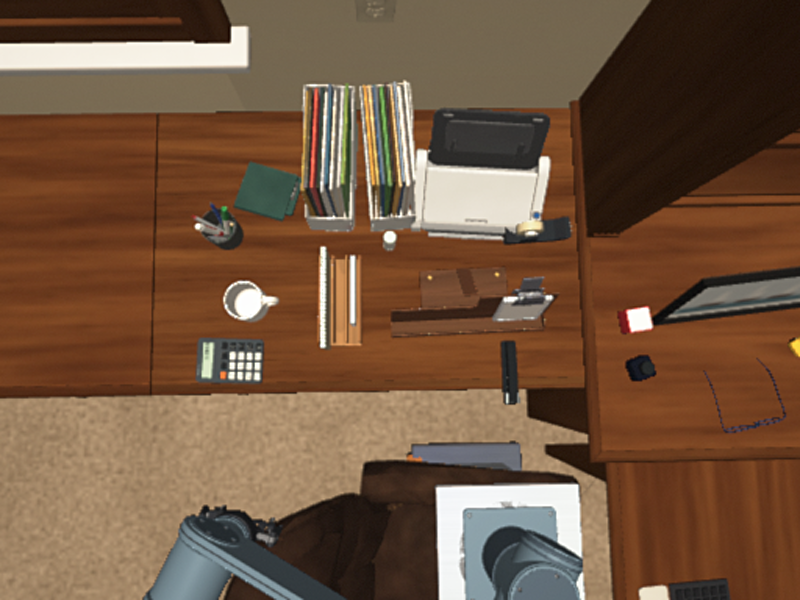

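View crops.

```bash
cat > h.py <<'E'
import numpy as np,cv2
from station import *
def cam(n):
    p=camera_params(n); f=192/np.tan(np.radians(p['vfov'])/2)
    return np.array([[f,0,p['cx']],[0,f,p['cy']],[0,0,1]]),np.array(p['rvec']),np.array(p['tvec'])
def ray(n,uv):
    K,r,t=cam(n); R=cv2.Rodrigues(r)[0]; d=R.T@np.linalg.inv(K)@[uv[0],uv[1],1.]; return -R.T@t,d/np.linalg.norm(d)
def onz(n,uv,z):
    c,d=ray(n,uv); return c+d*(z-c[2])/d[2]
def tri(a,b):
    (c1,d1),(c2,d2)=ray("scene",a),ray("top",b)
    s=np.linalg.lstsq(np.c_[d1,-d2],c2-c1,rcond=None)[0]; p,q=c1+s[0]*d1,c2+s[1]*d2
    return (p+q)/2,np.linalg.norm(p-q)
def proj(n,P):
    K,r,t=cam(n); return cv2.projectPoints(np.float64(P).reshape(-1,1,3),r,t,K,None)[0][:,0]
def crop(im,name,x,y,w,h,s):
    c=cv2.resize(im[y:y+h,x:x+w],None,fx=s,fy=s,interpolation=cv2.INTER_CUBIC)
    for k in range(0,w,10): cv2.putText(c,str(x+k),(k*s,8),0,.3,(0,255,255),1) if k%20==0 else 0; cv2.line(c,(k*s,10),(k*s,16),(0,255,255),1)
    for k in range(0,h,10): cv2.putText(c,str(y+k),(0,k*s+4),0,.3,(0,255,255),1) if k%20==0 else 0; cv2.line(c,(20,k*s),(26,k*s),(0,255,255),1)
    cv2.imwrite(name,c)
E
python3 - <<'E'
from h import *
crop(cv2.imread("pics/scene0.png"),"pics/s1.png",190,145,190,165,4) if 0 else crop(cv2.imread("pics/scene0.png"),"pics/s1.png",190,145,180,148,4)
crop(cv2.imread("pics/top0.png"),"pics/t1.png",195,145,165,116,4) if 0 else crop(cv2.imread("pics/top0.png"),"pics/t1.png",195,147,160,116,5)
for n in("scene","top"): print(n,ray(n,(256,192)))
E
```

```text
scene (array([-0.06984066, -0.43280339,  0.94047075]), array([ 0.510973  ,  0.56605991, -0.64690244]))
top (array([0.40372734, 0.28710563, 1.46075653]), array([ 0.11260744, -0.03685673, -0.99295576]))
```

View pics/s1.png

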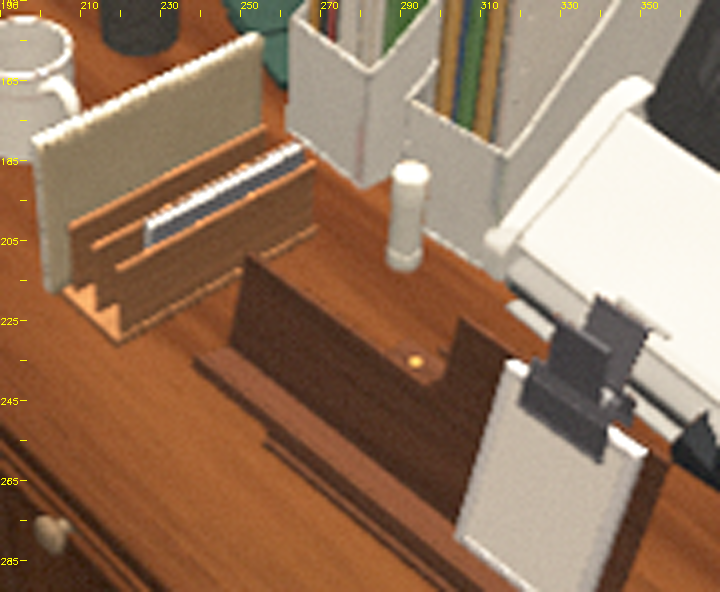

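View pics/t1.png

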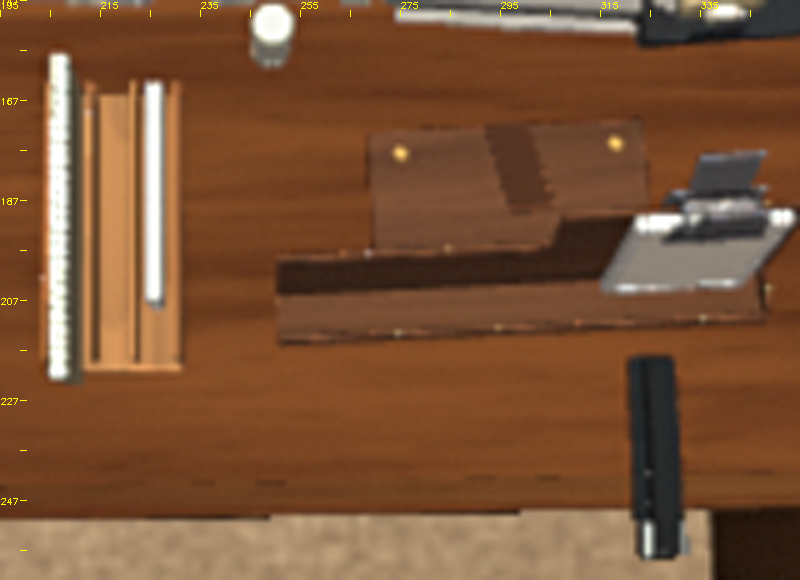

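```bash
python3 - <<'E'
from h import *
np.set_printoptions(precision=4,suppress=True)
S=lambda u,v:(190+u/4-.4,145+v/4-.4); T=lambda u,v:(195+u/5-.4,147+v/5-.4)
for k,a,b in [("panel top left",(248,255),(277,260)),("seat left",(232,345),(277,293)),("ledge front left",(195,362),(277,343)),
 ("board TL",(508,362),(640,218)),("board TR",(647,455),(797,217)),("board BL",(457,538),(602,290)),
 ("panel notch bottom",(428,385),(556,246)),("panel notch top",(462,318),(562,217)),
 ("nb top near",(35,140),(60,378)),("nb top far",(262,38),(58,55)),
 ("rpart far",(315,165),(176,83)),("rpart near",(118,268),(176,368)),("booklet near",(146,222),(154,305)),("booklet far",(300,145),(153,83)),
 ("lever rear top L",(596,295),(703,158)),("lever rear top R",(650,330),(765,152)),("clip jaw front bot L",(524,395),(665,235)),("clip jaw front bot R",(602,462),(765,235)),
 ("glue top",(410,168),(272,22))]:
    p,e=tri(S(*a),T(*b)); print(k,p,round(e,4))
E
```

```text
panel top left [0.5366 0.2568 0.1005] 0.0012
seat left [0.521  0.2555 0.0216] 0.0015
ledge front left [0.4858 0.256  0.0268] 0.0026
board TL [0.5511 0.027  0.1649] 0.0046
board TR [ 0.5522 -0.0754  0.1677] 0.0022
board BL [0.5187 0.0255 0.0226] 0.001
panel notch bottom [0.5377 0.0747 0.1154] 0.0079
panel notch top [0.5554 0.0745 0.1634] 0.0022
nb top near [0.4579 0.3977 0.1586] 0.001
nb top far [0.6696 0.3974 0.1504] 0.0038
rpart far [0.663  0.3235 0.0737] 0.0011
rpart near [0.4687 0.3245 0.0801] 0.0065
booklet near [0.5091 0.3396 0.0912] 0.0024
booklet far [0.661 0.339 0.085] 0.0009
lever rear top L [ 0.5824 -0.0028  0.2236] 0.0003
lever rear top R [ 0.5855 -0.0414  0.2221] 0.0008
clip jaw front bot L [0.5426 0.008  0.1565] 0.0002
clip jaw front bot R [ 0.541  -0.0565  0.1538] 0.0019
glue top [0.6999 0.2574 0.0931] 0.0005
```

```bash
cat > fit.py <<'E'
from h import *
from scipy.optimize import least_squares
np.set_printoptions(precision=4,suppress=True)
S=lambda u,v:("scene",190+u/4-.4,145+v/4-.4); T=lambda u,v:("top",195+u/5-.4,147+v/5-.4)
U=np.array([np.sin(.2),0,np.cos(.2)]); N=np.array([np.cos(.2),0,-np.sin(.2)]); Y=np.array([0,1.,0])
def st(p,y,up,n=0):  # stand coordinates to world: y across, up slope, n into the panel
    c,s=np.cos(p[3]),np.sin(p[3]); R=np.array([[c,-s,0],[s,c,0],[0,0,1]])
    return p[:3]+R@(y*Y+up*U+n*N)
# (y key, up, n, obs); key 'b'= board left edge
obs=[(.175,.084,0,S(248,255)),(.175,.084,0.0025,T(277,260)),(.175,0,0,S(232,345)),(.175,0,0,T(277,293)),
 ('b',.146,-.0094,S(508,362)),('b',.146,-.0047,T(640,218)),('b',0,-.0094,S(457,538)),('b',0,-.0094,T(602,290)),
 ('c',.146,-.0094,S(647,457)),('c',.146,-.0047,T(797,217)),('c',0,-.0094,T(742,287)),
 (-.008,.084,0,S(428,385)),(-.008,.148,0,S(462,318)),(-.008,.148,0.0025,T(562,217)),(-.008,.084,.0025,T(556,243))]
def res(p):
    r=[]
    for y,u,n,(c,a,b) in obs:
        y={'b':p[4],'c':p[4]-.1}.get(y,y)
        r+=list(proj(c,st(p,y,u,n))[0]-[a,b])
    return np.array(r)
if __name__=="__main__":
    s=least_squares(res,[.525,.08,.022,0,-.055],loss='soft_l1'); p=s.x
    print(p); print(res(p).reshape(-1,2).round(1).tolist())
    print("board centre",st(p,p[4]-.05,.073,-.0047)," BL edge seam top",st(p,p[4],.146,-.0047))
    np.save("p.npy",p)
    # notebook: x,y of foot, yaw, roll lean, z floor
    def nb(q,x,h,t):
        c,s=np.cos(q[2]),np.sin(q[2]); l=q[3]
        v=np.array([x,t*np.cos(l)-h*np.sin(l),h*np.cos(l)+t*np.sin(l)])
        return np.array([q[0],q[1],.010])+[c*v[0]-s*v[1],s*v[0]+c*v[1],v[2]]
    no=[(-.104,.151,-.003,S(35,140)),(.104,.151,-.003,S(262,38)),(-.104,.15,0,T(60,378)),(.104,.15,0,T(58,56)),(-.104,0,-.0047,S(70,292))]
    r2=lambda q:np.concatenate([proj(c,nb(q,x,h,t))[0]-[a,b] for x,h,t,(c,a,b) in no])
    s=least_squares(r2,[.566,.397,0,0],loss='soft_l1'); print("nb",s.x,r2(s.x).reshape(-1,2).round(1).tolist(),"top",nb(s.x,0,.151,0),"grasp",nb(s.x,0,.116,0))
E
python3 fit.py
```

```text
[ 0.5247  0.0808  0.0225  0.0312 -0.0559]
[[-0.2, -0.9], [0.3, -0.8], [-0.8, 0.0], [0.1, 0.3], [0.1, 0.4], [0.1, 0.6], [-0.3, 0.1], [0.4, 0.3], [-1.6, 0.0], [-0.2, -0.7], [0.6, -0.5], [2.7, 2.2], [-0.4, -0.8], [0.6, -0.8], [-0.9, -0.0]]
board centre [ 0.5379 -0.0248  0.095 ]  BL edge seam top [0.5508 0.0256 0.1665]
nb [ 0.5623  0.3776 -0.0126 -0.1311] [[0.4, -0.2], [-0.4, -1.5], [-0.2, -0.4], [0.6, -0.3], [-1.0, 3.9]] top [0.5626 0.3973 0.1597] grasp [0.5625 0.3927 0.125 ]
```

Call:
play_rows(twist=[[0, 0, 0.02], [0, 0, 0.02], [0, 0, 0.02], [0, 0, 0.0256], [0, 0, 0], [0, 0, 0], [0, 0, 0], [0, 0, 0], [0, 0, 0], [0, 0, 0]], offset=[[1, -0.44, 0], [1, -0.44, 0], [1, -0.44, 0], [1, -0.44, 0], [1, -0.44, 0], [1, -0.44, 0], [1, -0.44, 0], [1, -0.44, 0], [1, -0.44, 0], [1, -0.44, 0]], claw=[-1, -1, -1, -1, -1, -1, -1, -1, -1, -1], newtons=70)

```text
clock: 1.35
eef_pos: [0.4467, 0.3976, 0.2308]
tool_rot: [-3.141, -0.001, -3.142]
ft_force: [-0.1, 0.5, 0.5]
gripper_width: 0.0854
grasp_force: 0.0
```

Call:
play_rows(twist=[[0, 0, 0], [0, 0, 0], [0, 0, 0], [0, 0, 0], [0, 0, 0], [0, 0, 0], [0, 0, 0], [0, 0, 0], [0, 0, 0], [0, 0, 0]], offset=[[1, 0, 0], [1, 0, 0], [1, 0, 0], [0.88, 0, 0], [0, 0, -1], [0, 0, -1], [0, 0, -1], [0, 0, -0.8], [0, 0, -0.26], [0, 0, 0]], claw=[-1, -1, -1, -1, -1, -1, -1, -1, -1, -1])

```text
clock: 2.6
eef_pos: [0.5623, 0.3981, 0.1091]
tool_rot: [-3.141, -0.001, -3.142]
ft_force: [0.6, -0.4, 0.8]
gripper_width: 0.0854
grasp_force: 0.0
```

```bash
python3 - <<'E'
from h import *
a=capture("scene");b=capture("top")
crop(a,"pics/a.png",170,100,130,130,4);crop(b,"pics/b.png",180,140,60,104,5)
A=cv2.imread("pics/a.png");B=cv2.imread("pics/b.png");o=np.zeros((520,820,3),np.uint8);o[:,:520]=A;o[:520,520:820]=B;cv2.imwrite("pics/g1.png",o[:,:800])
E
```

```text
(no output)
```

View pics/g1.png

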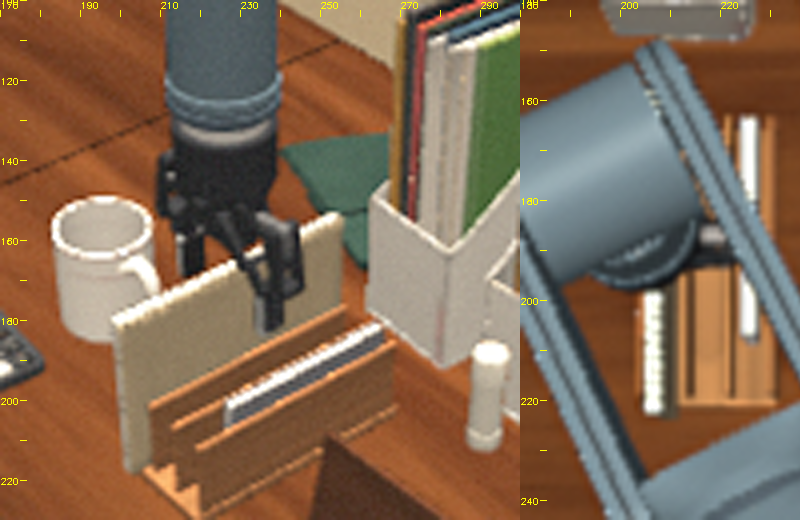

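The fingers straddle the notebook: front finger tip at about (237,182) and rear finger at (217,165). The booklet is untouched, so I close and lift.

Call:
play_rows(twist=[[0, 0, 0], [0, 0, 0], [0, 0, 0], [0, 0, 0], [0, 0, 0], [0, 0, 0], [0, 0, 0], [0, 0, 0], [0, 0, 0], [0, 0, 0]], offset=[[0, 0, 0], [0, 0, 0], [0, 0, 0], [0, 0, 0], [0, 0, 0], [0, 0, 0], [0, 0, 0.2], [0, 0, 0.5], [0, 0, 1], [0, 0, 1]], claw=[1, 1, 1, 1, 1, 1, 1, 1, 1, 1], newtons=60)

```text
clock: 3.95
eef_pos: [0.5624, 0.3983, 0.192]
tool_rot: [3.141, 0.0, -3.141]
ft_force: [-0.4, -0.7, -1.6]
gripper_width: 0.0086
grasp_force: 58.5
```

```bash
python3 - <<'E'
from fit import *
p=np.load("p.npy"); 
for nm,y,u,n in [("pre high",p[4]+.104+.02,.15,-.0047-.008),("pre low",p[4]+.104+.02,.104,-.0127),("flush",p[4]+.104,.0985,-.0047)]: print(nm,st(p,y,u,n))
E
```

```text
pre high [0.5399 0.1494 0.172 ]
pre low [0.5308 0.1491 0.127 ]
flush [0.5381 0.1293 0.12  ]
```

Call:
play_rows(twist=[[0, 0, 0], [0, 0, -0.049], [0, 0, -0.049], [0, 0, -0.049], [0, 0, -0.049], [0, 0, -0.049], [0, 0, -0.049], [0, 0, -0.049], [0, 0, -0.049], [0, 0, -0.049]], offset=[[0, 0, 1], [0, 0, 0.8], [-0.3, 0, 0], [-0.5, -0.5, 0], [-0.5, -0.8, 0], [-0.3, -1, 0], [0, -1, 0], [0, -1, 0], [0, -1, 0], [0, -1, 0]], claw=[1, 1, 1, 1, 1, 1, 1, 1, 1, 1])

```text
clock: 5.2
eef_pos: [0.5145, 0.2084, 0.2456]
tool_rot: [3.14, -0.0, 1.751]
ft_force: [0.4, 0.3, -2.7]
gripper_width: 0.0087
grasp_force: 58.7
```

Call:
play_rows(twist=[[0, 0, -0.0475], [-0.001, 0.0318, 0], [-0.001, 0.0318, 0], [0, 0, 0], [0, 0, 0], [0, 0, 0], [0, 0, 0], [0, 0, 0], [0, 0, 0], [0, 0, 0]], offset=[[0, -1, 0], [0.4, -0.967, 0], [0.447, 0, 0], [0, 0, -0.8], [0, 0, -0.85], [0, 0, -0.8], [-0.1, 0, -0.45], [-0.1, 0, -0.45], [-0.1, 0, -0.45], [0, 0, 0]], claw=[1, 1, 1, 1, 1, 1, 1, 1, 1, 1])

```text
clock: 6.45
eef_pos: [0.5299, 0.1503, 0.1298]
tool_rot: [-2.94, -0.001, 1.607]
ft_force: [0.5, -0.0, -1.8]
gripper_width: 0.0087
grasp_force: 60.0
```

```bash
python3 - <<'E'
from h import *
a=capture("scene");b=capture("top")
crop(a,"pics/a.png",235,165,135,148,4);crop(b,"pics/b.png",245,170,65,148,4)
A=cv2.imread("pics/a.png");B=cv2.imread("pics/b.png");cv2.imwrite("pics/g2.png",np.hstack([A,B]))
E
```

```text
(no output)
```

View pics/g2.png

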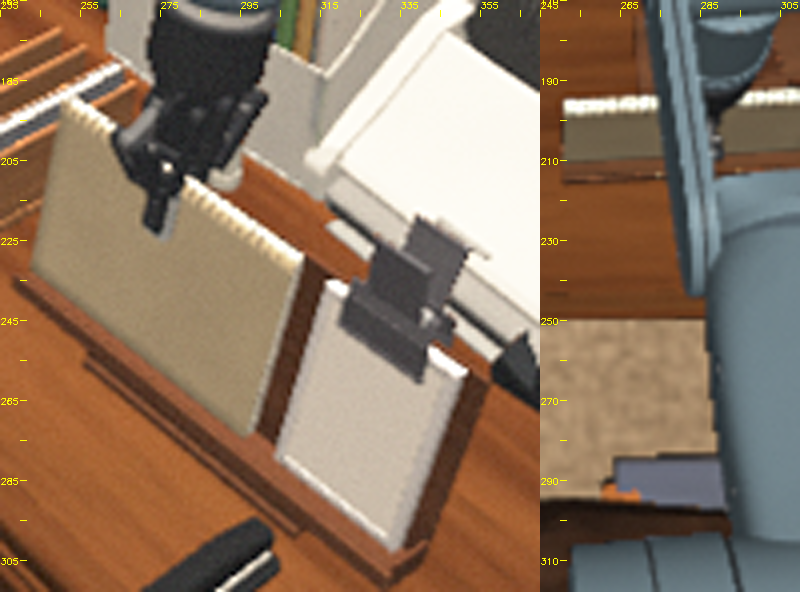

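The notebook hangs parallel to the panel over the ledge, with its right edge at about (303,255) top and (298,273) bottom. That leaves a gap of about 20 mm to the board. I lower it next.

Call:
play_rows(twist=[[0, 0, 0], [0, 0, 0], [0, 0, 0], [0, 0, 0], [0, 0, 0], [0, 0, 0], [0, 0, 0], [0, 0, 0], [0, 0, 0], [0, 0, 0]], offset=[[0.077, 0, -0.015], [0.077, 0, -0.015], [0.077, 0, -0.015], [-0.013, 0, -0.065], [-0.013, 0, -0.065], [-0.013, 0, -0.065], [-0.008, 0, -0.04], [-0.008, 0, -0.04], [0, 0, 0], [0, 0, 0]], claw=[1, 1, 1, 1, 1, 1, 1, 1, 1, 1])

```text
clock: 7.8
eef_pos: [0.536, 0.1501, 0.1226]
tool_rot: [-2.942, -0.001, 1.607]
ft_force: [-5.8, -1.6, 12.0]
gripper_width: 0.0086
grasp_force: 61.9
```

Call:
play_rows(twist=[[0, 0, 0], [0, 0, 0], [0, 0, 0], [0, 0, 0], [0, 0, 0], [0, 0, 0], [0, 0, 0], [0, 0, 0], [0, 0, 0], [0, 0, 0]], offset=[[-0.01, 0, 0.025], [0.003, -0.1, 0], [0.003, -0.1, 0], [0.003, -0.1, 0], [0.003, -0.1, 0], [0.003, -0.1, 0], [0.001, -0.04, 0], [0.001, -0.04, 0], [0, 0, 0], [0, 0, 0]], claw=[1, 1, 1, 1, 1, 1, 1, 1, 1, 1])

```text
clock: 9.05
eef_pos: [0.5365, 0.1363, 0.123]
tool_rot: [-2.944, -0.007, 1.607]
ft_force: [-4.6, 10.4, 9.0]
gripper_width: 0.0088
grasp_force: 61.8
```

Call:
play_rows(twist=[[0, 0, 0], [0, 0, 0], [0, 0, 0], [0, 0, 0], [0, 0, 0], [0, 0, 0], [0, 0, 0], [0, 0, 0], [0, 0, 0], [0, 0, 0]], offset=[[-0.02, 0, 0.03], [-0.02, 0, 0.03], [0, -0.03, 0], [0, -0.03, 0], [0, -0.03, 0], [0, -0.03, 0], [0, -0.03, 0], [0, -0.03, 0], [0, 0, 0], [0, 0, 0]], claw=[1, 1, 1, 1, 1, 1, 1, 1, 1, 1])

```text
clock: 10.3
eef_pos: [0.5352, 0.1299, 0.1237]
tool_rot: [-2.943, -0.005, 1.607]
ft_force: [0.6, 9.4, -1.2]
gripper_width: 0.0085
grasp_force: 60.3
```

Call:
play_rows(twist=[[0, 0, 0], [0, 0, 0], [0, 0, 0], [0, 0, 0], [0, 0, 0], [0, 0, 0], [0, 0, 0], [0, 0, 0], [0, 0, 0], [0, 0, 0]], offset=[[0.03, 0, -0.03], [0.01, 0, -0.01], [0, 0, 0], [0, 0, 0], [0, 0, 0], [0, 0, 0], [0, 0, 0], [0, 0, 0], [0, 0, 0], [0, 0, 0]], claw=[1, 1, 1, 0.7, 0.4, 0.1, -0.3, -1, -1, -1])

```text
clock: 11.55
eef_pos: [0.5364, 0.1274, 0.1223]
tool_rot: [-2.942, -0.001, 1.607]
ft_force: [0.7, 0.3, -0.2]
gripper_width: 0.0854
grasp_force: 0.0
```

```bash
python3 - <<'E'
from h import *
a=capture("scene");b=capture("top")
cv2.imwrite("pics/sc3.png",a);cv2.imwrite("pics/tp3.png",b)
crop(a,"pics/a.png",225,165,145,148,4);crop(b,"pics/b.png",310,170,50,148,4)
A=cv2.imread("pics/a.png");B=cv2.imread("pics/b.png");cv2.imwrite("pics/g3.png",np.hstack([A,B]))
E
```

```text
(no output)
```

View pics/g3.png

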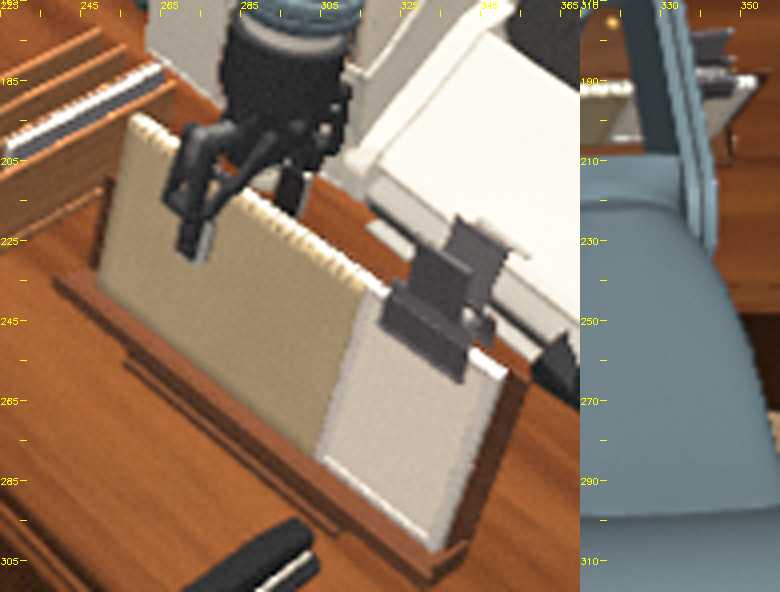

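```bash
python3 - <<'E'
from fit import *
p=np.load("p.npy"); yc=p[4]-.05
print("rear lever end pred",st(p,yc,.210,.019), "meas",(.5839,-.0221,.2229)); print("front jaw lip pred",st(p,yc,.129,-.0115),"meas",(.5418,-.0242,.155))
print("scanner front",onz("top",(300,150),.08),onz("top",(300,150),.02),"tape",onz("top",(335,140),.06))
for nm,y,u,n in [("retreat",p[4]+.104,.25,-.0047),("clip high",yc,.25,-.0022),("clip",yc,.183,-.0022),("lifted",yc,.223,-.0022),("over seam",p[4],.223,-.0022),("seam",p[4],.183,-.0022)]: print(nm,st(p,y,u,n))
E
```

```text
rear lever end pred [ 0.5883 -0.0232  0.2245] meas (0.5839, -0.0221, 0.2229)
front jaw lip pred [ 0.5423 -0.0246  0.1512] meas (0.5418, -0.0242, 0.155)
scanner front [0.7036 0.0808 0.08  ] [0.7166 0.0719 0.02  ] tape [ 0.7418 -0.0466  0.06  ]
retreat [0.5682 0.1302 0.2685]
clip high [ 0.5755 -0.0236  0.268 ]
clip [ 0.5622 -0.024   0.2023]
lifted [ 0.5701 -0.0238  0.2415]
over seam [0.5685 0.0262 0.2415]
seam [0.5606 0.0259 0.2023]
```

Call:
play_rows(twist=[[0, 0, 0], [0, 0, 0], [0, 0, 0], [0, 0, 0], [0, 0, 0], [0, 0, 0], [0, 0, 0], [0, 0, 0], [0, 0, 0], [0, 0, 0]], offset=[[0.05, 0, 0.25], [0.2, 0, 1], [0.2, 0, 1], [0.2, 0, 1], [0.2, 0, 1], [0.15, 0, 0.75], [0, 0, 0], [0, 0, 0], [0, 0, 0], [0, 0, 0]], claw=[-1, -1, -1, -1, -1, -1, -1, -1, -1, -1])

```text
clock: 12.9
eef_pos: [0.5659, 0.1275, 0.2714]
tool_rot: [-2.94, -0.001, 1.607]
ft_force: [0.0, 0.5, 0.4]
gripper_width: 0.0855
grasp_force: 0.0
```

Call:
play_rows(twist=[[0, 0, 0], [0, 0, 0], [0, 0, 0], [0, 0, 0], [0, 0, 0], [0, 0, 0], [0, 0, 0], [0, 0, 0], [0, 0, 0], [0, 0, 0]], offset=[[0.064, -1, 0], [0.064, -1, 0], [0.064, -1, -0.05], [0.064, -1, -0.06], [0.064, -1, 0], [0, -0.03, 0], [-0.148, 0, -0.73], [-0.148, 0, -0.73], [-0.148, 0, -0.73], [0, 0, 0]], claw=[-1, -1, -1, -1, -1, -1, -1, -1, -1, -1])

```text
clock: 14.15
eef_pos: [0.5612, -0.0223, 0.2017]
tool_rot: [-2.938, -0.002, 1.608]
ft_force: [0.5, 0.6, 0.7]
gripper_width: 0.0851
grasp_force: 0.0
```

```bash
python3 - <<'E'
from h import *
a=capture("scene");b=capture("top")
cv2.imwrite("pics/sc4.png",a);cv2.imwrite("pics/tp4.png",b)
crop(a,"pics/a.png",290,160,90,118,5);crop(b,"pics/b.png",300,140,70,118,5)
A=cv2.imread("pics/a.png");B=cv2.imread("pics/b.png");cv2.imwrite("pics/g4.png",np.hstack([A,B]))
E
```

```text
(no output)
```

View pics/g4.png

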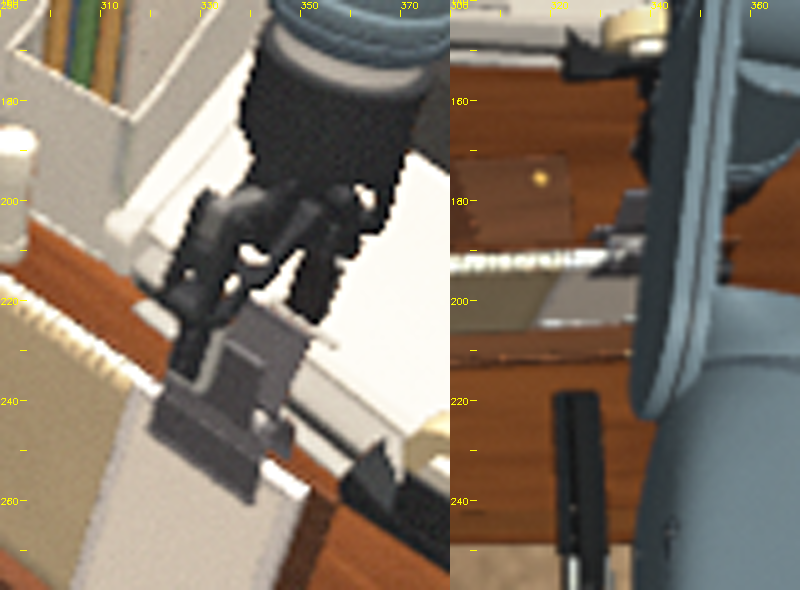

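```bash
python3 - <<'E'
from fit import *
p=np.load("p.npy"); yc=p[4]-.05
for u in(.183,.196):print(proj("scene",[st(p,yc+.001+d,u,-.0022-.0425) for d in(-.011,.011)]))
print("lever front top",proj("scene",[st(p,yc+d,.21,-.0237) for d in(-.02,.02)]), "rear lip/hinge", proj("scene",[st(p,yc+d,.21,.0193) for d in(-.02,.02)]))
E
```

```text
[[331.0009 242.2334]
 [323.5217 236.976 ]]
[[332.464  237.7597]
 [324.9153 232.5218]]
lever front top [[343.1629 232.1674]
 [329.3408 222.8673]] rear lip/hinge [[354.1128 226.0358]
 [340.4157 217.1134]]
```

Call:
play_rows(twist=[[0, 0, 0], [0, 0, 0], [0, 0, 0], [0, 0, 0], [0, 0, 0], [0, 0, 0], [0, 0, 0], [0, 0, 0], [0, 0, 0], [0, 0, 0]], offset=[[0, 0, 0], [0, 0, 0], [0, 0, 0], [0, 0, 0], [0, 0, 0], [0, 0, 0], [0, 0, 0], [0, 0, 0], [0, 0, 0], [0, 0, 0]], claw=[-0.4, 0, 0.2, 0.4, 1, 1, 1, 1, 1, 1], newtons=45)

```text
clock: 15.5
eef_pos: [0.5626, -0.0235, 0.2033]
tool_rot: [-2.942, -0.001, 1.607]
ft_force: [-0.6, 0.3, -1.2]
gripper_width: 0.0207
grasp_force: 47.6
```

Call:
play_rows(twist=[[0, 0, 0], [0, 0, 0], [0, 0, 0], [0, 0, 0], [0, 0, 0], [0, 0, 0], [0, 0, 0], [0, 0, 0], [0, 0, 0], [0, 0, 0]], offset=[[0.04, 0, 0.2], [0.08, 0, 0.4], [0.09, 0, 0.45], [0.09, 0, 0.45], [0, 0, 0], [-0.012, 0.4, 0], [-0.02, 0.65, 0], [-0.02, 0.6, 0], [0, 0, 0], [0, 0, 0]], claw=[1, 1, 1, 1, 1, 1, 1, 1, 1, 1])

```text
clock: 16.75
eef_pos: [0.57, 0.0263, 0.2482]
tool_rot: [-2.942, -0.0, 1.608]
ft_force: [-0.5, -0.1, -1.2]
gripper_width: 0.0207
grasp_force: 47.6
```

```bash
python3 - <<'E'
from h import *
a=capture("scene");b=capture("top")
crop(a,"pics/a.png",275,160,95,148,4);crop(b,"pics/b.png",250,140,105,148,4)
A=cv2.imread("pics/a.png");B=cv2.imread("pics/b.png");cv2.imwrite("pics/g5.png",np.hstack([A,B]))
E
```

View pics/g5.png

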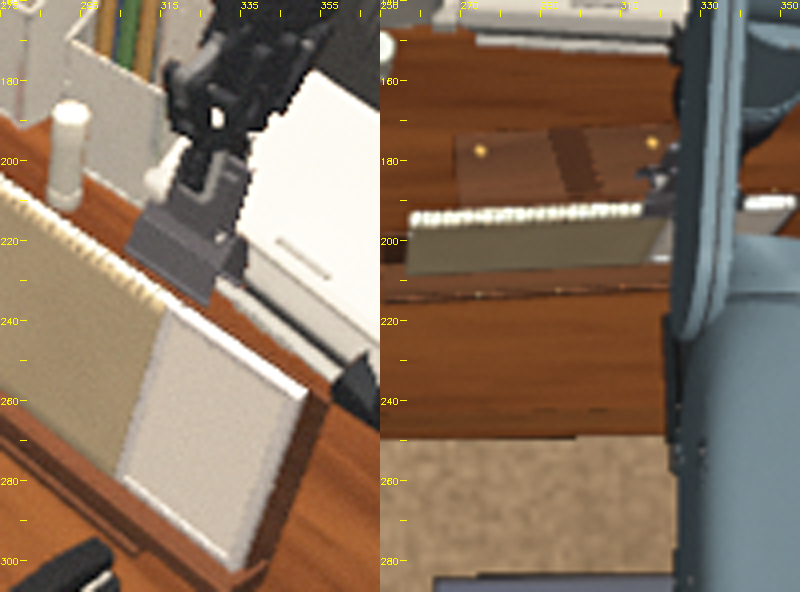

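The clip is clear above the seam and the board and notebook are flush. The seam runs from (316,236) to (304,278). I lower the clip next.

Call:
play_rows(twist=[[0, 0, 0], [0, 0, 0], [0, 0, 0], [0, 0, 0], [0, 0, 0], [0, 0, 0], [0, 0, 0], [0, 0, 0], [0, 0, 0], [0, 0, 0]], offset=[[-0.03, 0, -0.15], [-0.04, 0, -0.2], [-0.04, 0, -0.2], [-0.04, 0, -0.2], [-0.04, 0, -0.2], [-0.04, 0, -0.2], [-0.04, 0, -0.2], [-0.03, 0, -0.15], [0, 0, 0], [0, 0, 0]], claw=[1, 1, 1, 1, 1, 1, 1, 1, 1, 1])

```text
clock: 18.1
eef_pos: [0.5612, 0.026, 0.2034]
tool_rot: [-2.942, -0.001, 1.607]
ft_force: [0.1, -0.7, 0.9]
gripper_width: 0.0207
grasp_force: 47.6
```

Call:
play_rows(twist=[[0, 0, 0], [0, 0, 0], [0, 0, 0], [0, 0, 0], [0, 0, 0], [0, 0, 0], [0, 0, 0], [0, 0, 0], [0, 0, 0], [0, 0, 0]], offset=[[0, 0, 0], [0, 0, 0], [0, 0, 0], [0, 0, 0], [0, 0, 0], [0, 0, 0], [0, 0, 0], [0, 0, 0], [0, 0, 0], [0, 0, 0]], claw=[0.4, 0.3, 0.2, 0.1, 0, -0.2, -0.5, -1, -1, -1])

```text
clock: 19.35
eef_pos: [0.5611, 0.026, 0.2033]
tool_rot: [-2.942, -0.001, 1.607]
ft_force: [-0.7, 0.6, 0.8]
gripper_width: 0.0856
grasp_force: 0.0
```

Call:
play_rows(twist=[[0, 0, 0], [0, 0, 0], [0, 0, 0], [0, 0, 0], [0, 0, 0], [0, 0, 0], [0, 0, 0], [0, 0, 0], [0, 0, 0], [0, 0, 0]], offset=[[0.06, 0, 0.3], [0.1, 0, 0.5], [0.2, 0, 1], [0.2, 0, 1], [0.2, 0, 1], [0, 1, 0], [0, 1, 0], [0, 1, 0], [-0.5, 1, 0], [0, 0, 0]], claw=[-1, -1, -1, -1, -1, -1, -1, -1, -1, -1])

```text
clock: 20.6
eef_pos: [0.5683, 0.1482, 0.3188]
tool_rot: [-2.943, -0.002, 1.61]
ft_force: [0.0, 0.2, -0.0]
gripper_width: 0.0853
grasp_force: 0.0
```

```bash
python3 - <<'E'
from h import *
a=capture("scene");b=capture("top")
crop(a,"pics/a.png",255,160,110,148,4);crop(b,"pics/b.png",270,140,90,148,4)
A=cv2.imread("pics/a.png");B=cv2.imread("pics/b.png");cv2.imwrite("pics/g6.png",np.hstack([A,B]))
E
```

```text
(no output)
```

View pics/g6.png

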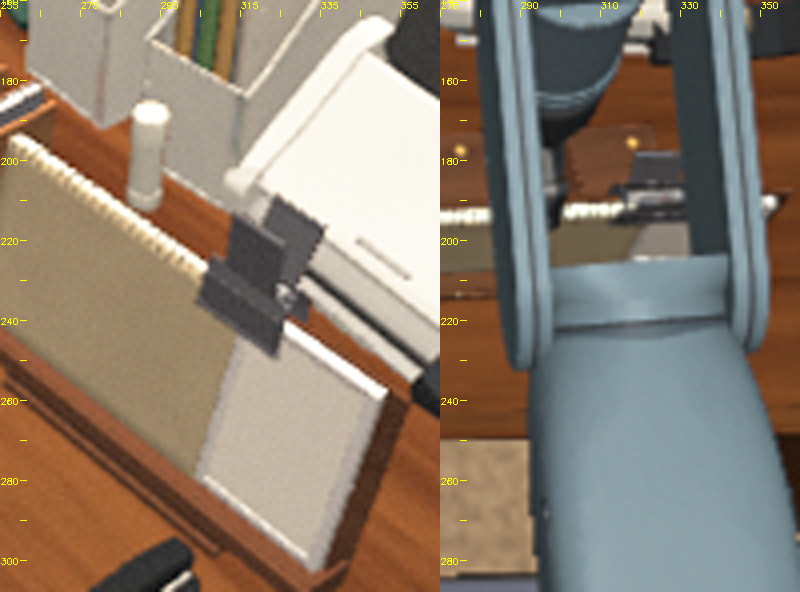

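The clip's front lip runs from about (304,235) to (324,249), with the seam at (315,243), so it is centred and square. Notebook and board sit flush on the ledge, so I hand in.

```bash
python3 -c "
from station import *
print(close_job())"
```

```text
the job is handed in; nothing more can be done
None
```

I handed the job in at about 20.6 s of the 43 s limit: the notebook stands flush against the board on the ledge and the clip is back over the seam, centred by the last picture; the bite forces can't be measured from here and no verdict came back.

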